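# Set the programme code on a laboratory selector

## Task

Set the programme code on the bench selector: roll the red thumbwheel to three dots and the blue thumbwheel to one dot, each pointer on its row of dots. Leave the yellow thumbwheel as it stands, and do not disturb the flask, the bottle or the phone next to the case.

Things in the scene. Friction and masses are not known exactly. Their poses are not given: they have to be found in the camera images.
- red_wheel (a joint): Red plastic thumbwheel. Value in rad, roll about its level axle: -0.6 = one dot, 0 = two dots (thumb bar straight up), +0.6 = three dots; growing values roll the thumb bar along +x of red_unit, away from the robot. Stops at -0.95 and +0.95. No clicks: about 2 N sideways on the bar rolls it and it stays where left. A white pointer under the bar shows the value on the dots.
- blue_wheel (a joint): Blue plastic thumbwheel. Value in rad, roll about its level axle: -0.6 = one dot, 0 = two dots (thumb bar straight up), +0.6 = three dots; growing values roll the thumb bar along +x of blue_unit, away from the robot. Stops at -0.95 and +0.95. No clicks: about 2 N sideways on the bar rolls it and it stays where left. A white pointer under the bar shows the value on the dots.
- case: White selector case, 200 (x) x 280 (y) x 60 mm high, fixed to the bench, may stand turned; origin at the centre of its underside. On its flat top the red, yellow and blue wheel units stand in a row along its y, 80 mm apart, in any order, all facing as the case does.
- red_unit: Fixed unit of the red wheel; origin at the middle of the axle, 62 mm above the bench, 2 mm above the case top. y along the axle, z up, x away from the robot. Drum radius 22, width 24 mm; a 6 mm web carries a round thumb bar (diameter 12, length 26 mm, along y) centred 52 mm from the axle. White scales (radius 22 mm, at y 14 to 30 mm either side): one dot on the robot's side, two on top, three on the far side.
- blue_unit: Fixed unit of the blue wheel; origin at the middle of the axle, 62 mm above the bench, 2 mm above the case top. y along the axle, z up, x away from the robot. Drum radius 22, width 24 mm; a 6 mm web carries a round thumb bar (diameter 12, length 26 mm, along y) centred 52 mm from the axle. White scales (radius 22 mm, at y 14 to 30 mm either side): one dot on the robot's side, two on top, three on the far side.
- yellow_bar (a point): Centre of the thumb bar of the yellow thumbwheel, which is like the red and blue ones and must stay as it stands; z points from its axle to the bar, y along the bar.
- flask_mid (a point): Stoppered green glass conical flask on the bench beside the case, 122 mm high, 76 mm across its foot. Leave it alone. Pose is of its centre, half-way up.
- amber_mid (a point): Amber glass bottle on the bench at the other side, 110 mm high, 56 mm across. Leave it alone. Pose is of its centre, half-way up.
- phone_mid (a point): Black phone lying on the bench on the robot's side of the case, 72 x 150 x 9 mm. Leave it alone. Pose is of its centre, half-way up.

How it is judged (in metres and radians):
At the end, for the whole second after the job is handed in: The red wheel stands still at three dots (0.6 rad, within 0.2 rad) and the blue wheel stands still at one dot (-0.6 rad, within 0.2 rad); the yellow thumb bar is within 10 mm and flask, bottle and phone are each within 20 mm of where they started (value of joint red_wheel between 0.4 and 0.8 rad and velocity of joint red_wheel between -0.05 and 0.05 rad/s and value of joint blue_wheel between -0.8 and -0.4 rad and velocity of joint blue_wheel between -0.05 and 0.05 rad/s and not (distance of yellow_bar from where it was at the start of the episode above 0.01 m) and not (distance of flask_mid from where it was at the start of the episode above 0.02 m) and not (distance of amber_mid from where it was at the start of the episode above 0.02 m) and not (distance of phone_mid from where it was at the start of the episode above 0.02 m)); the robot touches nothing.
It fails at once if the yellow thumbwheel is rolled (its bar moves more than 10 mm) (distance of yellow_bar from where it was at the start of the episode above 0.01 m).
It fails at once if the flask, the bottle or the phone is pushed more than 20 mm or tipped over (distance of any of flask_mid, amber_mid, phone_mid from where it was at the start of the episode above 0.02 m or angle between any of flask_mid, amber_mid, phone_mid's own z axis and vertical above 0.4 rad).
It also fails if it takes over 38 s, if anything falls off the work surface, if the arm or the gripper's body presses on something with over 40 N, if the wrist force passes 120 N, or if a joint passes its speed limit or range.

## Robot

A 6-joint arm with a two-finger parallel gripper is mounted at the origin on the work surface. World frame = base frame: x ahead of the robot, y to its left, z up, the work surface at z = 0. Lengths are in m, angles in degrees, forces in N, time in s.
With the tool pointing down it reaches from about 0.25 to 0.725 m from the base axis. Payload 9.7 kg.
Tool frame: the origin (TCP) lies on the centre line of the jaws, within the pads' length; the fingertips stand 19 mm ahead of it and the grasp point (between the pads) is the TCP; z points along the fingers, y is the direction in which the jaws open and shut (so a half turn about z gives the same grasp; the last joint's range is limited). The gripper opens to 85 mm and grips with 20 to 120 N. Pads are 22 mm wide; open, the fingers measure 114 mm over their backs; the gripper's body (76 mm by 85 mm) begins 54 mm behind the grasp point. The pads swing forward as they close: fully open they stand 13 mm farther back than shut.
Start: joints at [-72.479, 4.979, 10.078, 95.1, 0, 90], TCP at [0.166, -0.524, 0.25] pointing down, gripper open.
Joint ranges: [-179.16, 179.16], [-48.56, 103.87], [-65.8, 70.77], [-126.05, 130.52], [-82.76, 87.17], [-180, 180]. Speed limits (degrees/s): [127.2, 127.2, 147.25, 180, 180, 180].

## Interface

Orientations are given as [roll, pitch, yaw] about the fixed x, y, z axes, in that order (R = Rz(yaw) Ry(pitch) Rx(roll)).
In Python, from workcell import bot gives the robot as it stands.
- The arm moves only by the tool servo_tool, never from a script. Its argument "motion" is a list that holds one entry, the list of rows, each a list of 6 numbers: the shift along the tool's x, y, z in mm, then the turn, a rotation vector about the tool's x, y, z in rad. A call has 1 to 5 rows; each row shifts and turns the commanded pose from where the row before left it, along the tool's axes as they then stand; what a row does not reach is not made up. A row lasts 1/10 s, in which the tool goes at most 50 mm and 8.59 degrees, less where a joint would pass 70% of its speed; a pose out of reach is approached as far as the arm can. A call is refused whole if a number of a shift passes 50 or a number of a turn 0.15, either way. A call with a gripper value outside its range is refused whole. "gripper" is the finger opening in mm, from 0 to 85.4, set as the call begins (left out, the last holds). The fingers move at their own pace and stop on an object; "newtons" is the grip in N (left out, the last holds). Time passes only in rows, so rows that do not move let the fingers close. It gives the time, the measured TCP pose, the force and the opening at its end, in the units of the state.
- bot.get_obs(): the state, without advancing time (a new reading comes with each control period).
- bot.camera(name): name is "scene" or "side" or "wrist"; returns a dict with "color" (420x560x3 uint8, red, green, blue), "fx", "fy", "cx", "cy" (pixels), "R" (3x3) and "t" (3): a world point X has camera coordinates R X + t. Camera axes: x right, y down, z forward; pixel columns grow to the right and rows downward; lengths in m; the calibration is good to about 2 mm. A picture is of the moment at which its call begins. There is no depth.
- bot.job_done(): hands the job in, once; it reports no verdict.
Trained networks look in a picture, given as the dict that the camera call returned (one of the last four; its "shot" number tells which), for a name from the list of things; names that differ only in an ending like _2 or _b are one class to them, and where a whole thing is asked for, a point or a joint stands for the part that bears it (a point fixed in the world has none). Each returns a list of dicts, best first, with "confidence" (0 to 1); they miss things now and then, are a little off and sometimes report something else, mostly with a low value. They report only what shows in the picture. A call takes as long as a camera call.
- bot.look_for(picture, label): "rect" ([left, top, width, height] in pixels, round what is visible of it).
The state is a dict: "time": time; "q": joint angles; "qd": joint speeds; "joint_efforts": joint torques, N m; "ee_pos": TCP position; "tcp_rot": TCP orientation; "wrist_force": force on the tool from outside, world axes, zero at the start; "torque": the same for the moment, N m; "opening": finger opening in m.
Only numpy, scipy, OpenCV 4.12 (cv2) and the standard library are available. Lean on these libraries where they do the work, as an engineer would, in place of code of your own. Each camera call takes 0.05 s, during which the arm holds its last target.

## Working session

There is one attempt and no reset: what is moved stays moved. The work goes in short steps, Python scripts to look and compute and a tool call to move; the robot and the scene stay as the last step left them, time stands still between calls to the robot, and variables do not carry over. Pictures are saved under pics/ and viewed, and the job is handed in when it is done.

Besides the shell and the picture viewer there is one more tool, called after "Call:" by a JSON object that holds its "method" and its "body". servo_tool: Moves the arm, as the interface text tells. Its arguments: {"type":"object","properties":{"motion":{"type":"array","items":{"type":"array","items":{"type":"array","items":{"type":"number"}}}},"gripper":{"type":"number"},"newtons":{"type":"number"}},"required":["motion"]}

```bash
mkdir -p pics
cat > h.py <<'E'
from workcell import bot
import numpy as np, cv2
def shot(n,tag):
    c=bot.camera(n); cv2.imwrite(f'pics/{tag}.png',c['color'][:,:,::-1]); return c
def proj(c,X):
    p=np.array(c['R'])@np.array(X)+np.array(c['t']); return np.array([c['fx']*p[0]/p[2]+c['cx'],c['fy']*p[1]/p[2]+c['cy']])
def ray(c,u,v):
    R=np.array(c['R']);o=-R.T@np.array(c['t']);d=R.T@np.array([(u-c['cx'])/c['fx'],(v-c['cy'])/c['fy'],1]);return o,d/np.linalg.norm(d)
def atz(c,u,v,z):
    o,d=ray(c,u,v);return o+d*(z-o[2])/d[2]
E
python3 - <<'E'
from h import *
import pickle
cs={}
for n in ('scene','side','wrist'):
    c=shot(n,n+'0');cs[n]=c
    o=-np.array(c['R']).T@np.array(c['t']); print(n,o.round(3),np.array(c['R'])[2].round(2))
    if n!='wrist':
        for l in ('case','red_wheel','blue_wheel','red_unit','blue_unit','yellow_bar','flask_mid','amber_mid','phone_mid'):
            print(l,[(np.round(d['rect']).tolist(),round(d['confidence'],2)) for d in bot.look_for(c,l)[:2]])
pickle.dump(cs,open('cs.pkl','wb'))
o=bot.get_obs();print(o)
E
```

```text
scene [1.004 0.328 0.854] [-0.52 -0.27 -0.81]
case [([161.0, 153.0, 146.0, 135.0], 0.77)]
red_wheel []
blue_wheel [([196.0, 170.0, 22.0, 19.0], 0.49)]
red_unit [([211.0, 182.0, 36.0, 40.0], 0.93)]
blue_unit []
yellow_bar [([239.0, 216.0, 24.0, 22.0], 0.66)]
flask_mid [([279.0, 246.0, 36.0, 54.0], 0.7)]
amber_mid [([174.0, 136.0, 26.0, 39.0], 0.73)]
phone_mid [([218.0, 184.0, 24.0, 31.0], 0.56)]
side [ 0.468 -0.92   0.679] [ 0.05  0.86 -0.51]
case [([216.0, 206.0, 132.0, 110.0], 0.91), ([232.0, 276.0, 31.0, 63.0], 0.65)]
red_wheel [([277.0, 218.0, 22.0, 32.0], 0.69), ([228.0, 275.0, 34.0, 60.0], 0.48)]
blue_wheel [([267.0, 240.0, 25.0, 27.0], 0.79), ([268.0, 220.0, 42.0, 36.0], 0.24)]
red_unit [([270.0, 219.0, 38.0, 33.0], 0.71), ([218.0, 207.0, 129.0, 105.0], 0.41)]
blue_unit [([254.0, 239.0, 41.0, 40.0], 0.95)]
yellow_bar [([292.0, 200.0, 25.0, 24.0], 0.55)]
flask_mid [([294.0, 172.0, 26.0, 41.0], 0.76)]
amber_mid [([231.0, 273.0, 31.0, 66.0], 0.61)]
phone_mid [([181.0, 234.0, 59.0, 45.0], 0.82), ([294.0, 173.0, 28.0, 45.0], 0.26)]
wrist [ 0.231 -0.504  0.373] [-0.26 -0.08 -0.96]
{'time': 1.05, 'q': array([-7.24785108e+01,  4.98016578e+00,  1.00781568e+01,  9.50988817e+01,
        7.82710925e-05,  8.99981522e+01]), 'qd': array([-0.05157201,  0.0402693 , -0.01308197, -0.14718139,  0.13266628,
       -0.03394065]), 'joint_efforts': array([ 2.11988503e-03, -5.20119846e+01,  4.64861476e+01,  1.86174817e-03,
        2.50636967e-04, -4.42602106e-05]), 'ee_pos': array([ 0.16558609, -0.52448479,  0.25027148]), 'tcp_rot': array([-1.79999109e+02, -7.82998153e-05,  1.75233370e+01]), 'wrist_force': array([ 0.43639386, -0.58081532, -0.21969042]), 'torque': array([-0.03659617,  0.02555308,  0.00223741]), 'opening': 0.08539238192064856}
```

Run:
```python
from h import *
for n,(x,y,w,h) in {'scene':(150,120,200,190),'side':(170,160,200,190)}.items():
    im=cv2.imread(f'pics/{n}0.png')[y:y+h,x:x+w]; cv2.imwrite(f'pics/{n}0c.png',cv2.resize(im,None,fx=3,fy=3,interpolation=cv2.INTER_CUBIC))
```

```text
(no output)
```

View pics/scene0c.png

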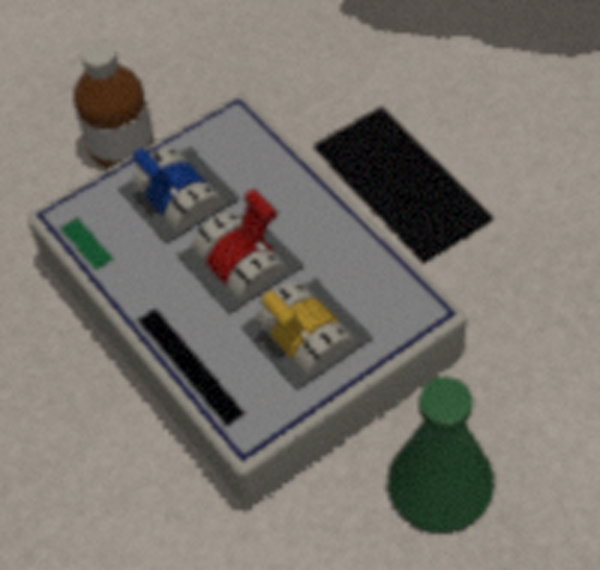

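View pics/side0c.png

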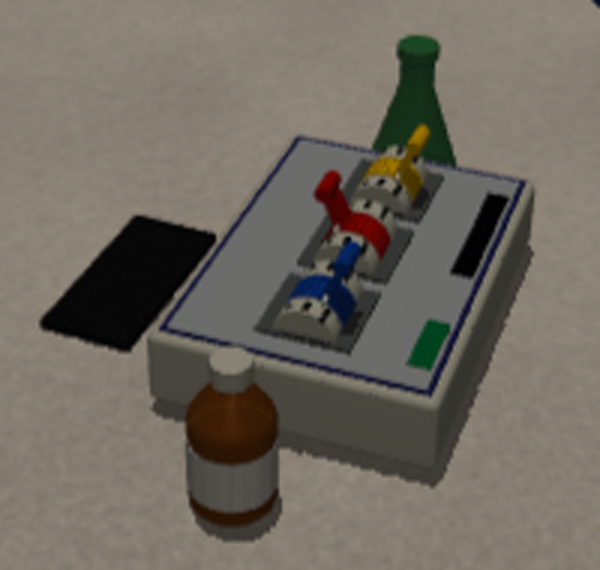

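View pics/scene0.png

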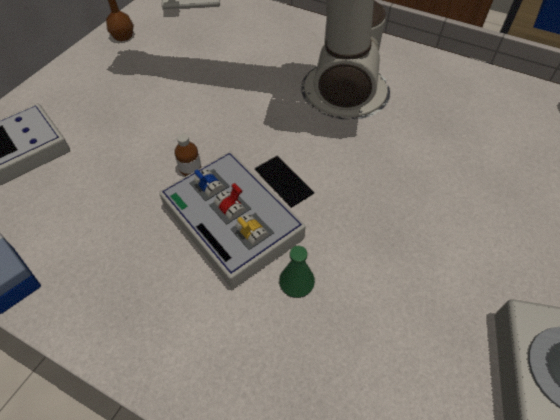

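```bash
cat > fit.py <<'E'
from h import *
import pickle
from scipy.optimize import least_squares
cs=pickle.load(open('cs.pkl','rb'))
sc={'scene':[(34,216),(240,97),(465,322),(243,466)],'side':[(437,398),(152,337),(298,135),(533,183)]}
off={'scene':(150,120),'side':(170,160)}
# local corners order: (+x,-y),(-x,-y),(-x,+y),(+x,+y)
L=[(.1,-.14),(-.1,-.14),(-.1,.14),(.1,.14)]
def W(p,l,z): 
    c,s=np.cos(p[2]),np.sin(p[2]); return [p[0]+c*l[0]-s*l[1],p[1]+s*l[0]+c*l[1],z]
def res(p,z=.06):
    r=[]
    for n in sc:
        for l,u in zip(L,sc[n]): r+=list(proj(cs[n],W(p,l,z))-(np.array(u)/3+off[n]))
    return np.array(r)
s=least_squares(res,[.4,-.2,0]); p=s.x
print(p[:2],np.degrees(p[2]),s.fun.reshape(-1,2).round(1).tolist())
pickle.dump(p,open('p.pkl','wb'))
E
python3 fit.py
cat > ov.py <<'E'
from fit import *
import sys
def bar(p,yo,a,r=.052): 
    return [W(p,(r*np.sin(a),yo+d),.062+r*np.cos(a)) for d in (-.013,.013)]
if __name__=='__main__':
    ang=dict(blue=(-.08,float(sys.argv[1])),red=(0,float(sys.argv[2])),yel=(.08,float(sys.argv[3])))
    tag=sys.argv[4]
    ims=[]
    for n,(x,y) in off.items():
        im=cv2.resize(cv2.imread(f'pics/{n}{tag}.png')[y:y+190,x:x+130],None,fx=3,fy=3,interpolation=cv2.INTER_CUBIC)
        T=lambda X:tuple(int(v) for v in ((proj(cs[n],X)-(x,y)+.5)*3))
        cv2.polylines(im,[np.array([T(W(p,l,.06)) for l in L])],True,(0,255,0),1)
        for k,(yo,a) in ang.items():
            A,B=bar(p,yo,a); cv2.line(im,T(A),T(B),(255,0,255),1)
            cv2.line(im,T(W(p,(0,yo-.03),.062)),T(W(p,(0,yo+.03),.062)),(0,255,255),1)
        ims.append(im)
    cv2.imwrite(f'pics/ov{tag}_{sys.argv[5]}.png',np.hstack(ims))
E
python3 ov.py .6 -.7 .3 0 a
```

```text
[ 0.55499957 -0.03868753] -22.723402583319388 [[-4.4, -0.1], [0.0, -1.9], [1.5, -1.5], [-1.6, 4.4], [0.1, 1.4], [-3.2, -2.3], [-2.2, -2.5], [1.0, -2.5]]
[ 0.55499957 -0.03868753] -22.723402583319388 [[-4.4, -0.1], [0.0, -1.9], [1.5, -1.5], [-1.6, 4.4], [0.1, 1.4], [-3.2, -2.3], [-2.2, -2.5], [1.0, -2.5]]
```

View pics/ov0_a.png

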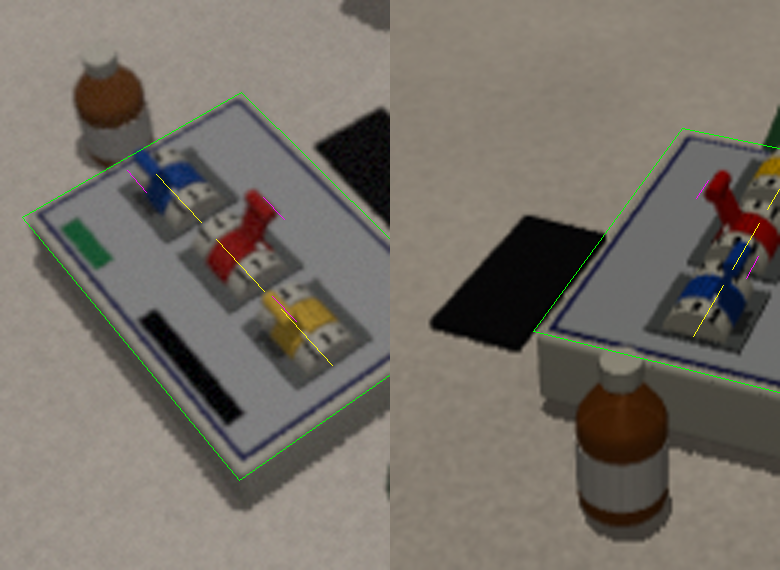

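Run:
```python
from fit import *
def r2(q):
    r=[]
    for n in sc:
        for l,u in zip(L,sc[n]): r+=list(proj(cs[n],W(q,(l[0]*q[3],l[1]*q[4]),q[5]))-(np.array(u)/3+off[n]))
    return np.array(r)
s=least_squares(r2,list(p)+[1,1,.06],x_scale=[.01,.01,.01,.1,.1,.01]);print(s.x,s.fun.reshape(-1,2).round(1).tolist())
s=least_squares(lambda q:r2(list(q)+[.06]),list(p)+[1,1]);print(s.x,s.fun.reshape(-1,2).round(1).tolist())
```

```text
[ 0.55499957 -0.03868753] -22.723402583319388 [[-4.4, -0.1], [0.0, -1.9], [1.5, -1.5], [-1.6, 4.4], [0.1, 1.4], [-3.2, -2.3], [-2.2, -2.5], [1.0, -2.5]]
[ 0.554997   -0.03855287 -0.39645849  0.95267931  0.97179735  0.05685543] [[-1.3, 0.8], [-0.5, 0.8], [-1.4, -0.7], [-0.6, 2.4], [-1.9, 0.7], [-0.1, -1.7], [-1.0, -0.3], [-1.6, -0.9]]
[ 0.55548687 -0.03902353 -0.39647766  0.95046264  0.97410579] [[-1.9, -0.1], [-1.0, -0.0], [-1.6, -1.3], [-0.9, 1.8], [-1.6, -0.3], [0.1, -2.7], [-0.6, -1.4], [-1.3, -2.0]]
```

View pics/wrist0.png

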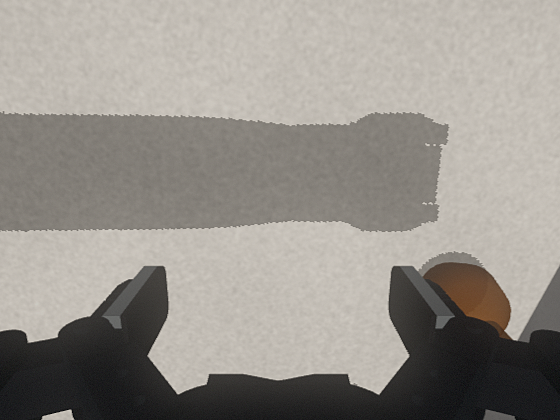

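Call:
{"method": "servo_tool", "body": {"motion": [[[20,-16,0,0,0,0],[32,-26,0,0,0,0],[32,-26,0,0,0,0],[32,-26,0,0,0,0],[32,-26,0,0,0,0]]], "gripper": 0, "newtons": 30}}

```text
time: 1.55
ee_pos: [0.2711, -0.3641, 0.2504]
tcp_rot: [180.0, -0.0, 17.5]
wrist_force: [0.7, -0.3, -0.3]
opening: 0.0122
```

Call:
{"method": "servo_tool", "body": {"motion": [[[32,-26,0,0,0,0],[32,-26,0,0,0,0],[32,-26,0,0,0,0],[32,-26,0,0,0,0],[32,-26,0,0,0,0]]]}}

```text
time: 2.05
ee_pos: [0.3846, -0.1918, 0.2505]
tcp_rot: [180.0, -0.0, 17.5]
wrist_force: [1.3, -0.6, -0.2]
opening: 0.0002
```

Call:
{"method": "servo_tool", "body": {"motion": [[[32,-26,0,0,0,0],[32,-26,0,0,0,0],[32,-26,0,0,0,0],[32,-26,0,0,0,0],[32,-26,0,0,0,0]]]}}

```text
time: 2.55
ee_pos: [0.4981, -0.0195, 0.2505]
tcp_rot: [180.0, -0.0, 17.5]
wrist_force: [1.7, 0.0, -0.2]
opening: -0.0001
```

Call:
{"method": "servo_tool", "body": {"motion": [[[0,0,0,0,0,0.14],[0,0,0,0,0,0.14],[0,0,0,0,0,0.14],[0,0,0,0,0,0.14],[0,0,0,0,0,0.14]]]}}

```text
time: 3.05
ee_pos: [0.4795, -0.1128, 0.2503]
tcp_rot: [-176.0, 0.5, -15.3]
wrist_force: [0.1, 0.1, -0.3]
opening: -0.0002
```

Call:
{"method": "servo_tool", "body": {"motion": [[[0,0,0,0,0,0],[0,0,0,0,0,0]]]}}

```text
time: 3.25
ee_pos: [0.4793, -0.1131, 0.2503]
tcp_rot: [-176.1, 0.5, -15.3]
wrist_force: [0.9, 0.6, -0.2]
opening: -0.0001
```

Run:
```python
from h import *
import pickle
c=shot('wrist','wrist1');pickle.dump(c,open('w1.pkl','wb'))
o=bot.get_obs();print(o['time'],o['ee_pos'],o['tcp_rot'],o['opening'])
```

```text
3.3 [ 0.479507   -0.11234503  0.25031739] [-176.08079697    0.52411764  -15.24480791] -0.00012018711915576194
```

View pics/wrist1.png

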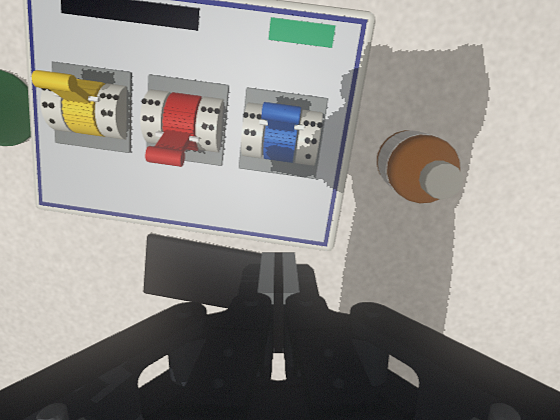

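Run:
```python
from h import *
o=bot.get_obs();print(o['q'].round(2))
```

```text
[-15.3   -2.44   2.46  95.43   3.92 179.94]
```

Call:
{"method": "servo_tool", "body": {"motion": [[[0,0,0,0,0,0.14]]]}}

```text
time: 3.4
ee_pos: [0.4678, -0.1438, 0.2504]
tcp_rot: [-174.5, 1.1, -20.0]
wrist_force: [1.1, -1.2, 0.8]
opening: 0.0002
```

Run:
```python
from h import *
o=bot.get_obs();print(o['q'].round(2),o['ee_pos'],o['tcp_rot'])
```

```text
[-20.06  -2.37   2.46  95.92   5.47 179.94] [ 0.46782137 -0.14382947  0.25036637] [-174.5244736     1.08406048  -20.00641595]
```

```bash
cat > go.py <<'E'
from h import *
from scipy.spatial.transform import Rotation as Rn
def cur():
    o=bot.get_obs(); return np.array(o['ee_pos']),Rn.from_euler('xyz',o['tcp_rot'],degrees=True),o
def delta(P,rpy):
    p,r,o=cur(); t=Rn.from_euler('xyz',rpy,degrees=True)
    print(round(o['time'],2),'shift tool mm',(r.inv().apply(np.array(P)-p)*1000).round(1),'rotvec',(r.inv()*t).as_rotvec().round(3))
E
python3 - <<'E'
from go import *
import pickle
delta([.498,-.015,.25],[180,0,-20])
w=pickle.load(open('w1.pkl','rb'))
im=cv2.imread('pics/wrist1.png')
import fit
p=[.5553,-.0388,-.3965]
T=lambda X:tuple(int(v) for v in np.round(proj(w,X)))
cv2.polylines(im,[np.array([T(fit.W(p,(l[0]*.95,l[1]*.97),.06)) for l in fit.L])],True,(0,200,0),1)
for yo in(-.08,0,.08):
    cv2.line(im,T(fit.W(p,(0,yo-.03),.084)),T(fit.W(p,(0,yo+.03),.084)),(255,0,255),1)
cv2.imwrite('pics/w1ov.png',im)
E
```

```text
3.4 shift tool mm [ -15.7 -130.7   13.2] rotvec [-0.096  0.019 -0.001]
[ 0.55499957 -0.03868753] -22.723402583319388 [[-4.4, -0.1], [0.0, -1.9], [1.5, -1.5], [-1.6, 4.4], [0.1, 1.4], [-3.2, -2.3], [-2.2, -2.5], [1.0, -2.5]]
```

View pics/w1ov.png

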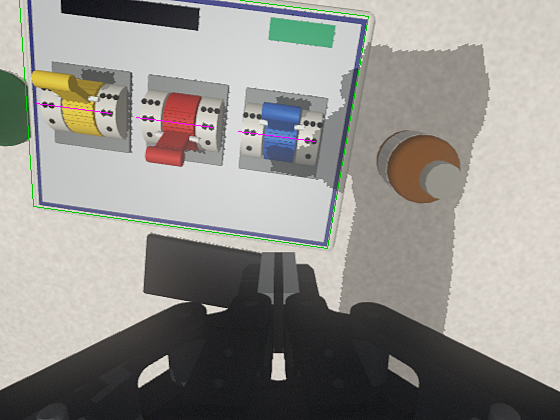

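Call:
{"method": "servo_tool", "body": {"motion": [[[0,0,0,-0.096,0.019,0],[-5,-44,0,0,0,-0.14],[0,0,0,0,0,-0.14],[0,0,0,0,0,-0.14],[0,0,0,0,0,-0.14]]]}}

```text
time: 3.9
ee_pos: [0.4723, -0.1151, 0.2508]
tcp_rot: [-179.6, -0.3, 13.3]
wrist_force: [0.5, 0.4, 0.6]
opening: 0.0002
```

Call:
{"method": "servo_tool", "body": {"motion": [[[0,0,0,0,0,-0.14],[0,0,0,0,0,-0.14],[0,0,0,0,0,-0.14],[0,0,0,0,0,-0.14],[0,0,0,0,0,-0.14]]]}}

```text
time: 4.4
ee_pos: [0.4722, -0.1155, 0.2507]
tcp_rot: [-179.8, -0.5, 53.4]
wrist_force: [0.1, -0.3, -0.5]
opening: 0.0003
```

Call:
{"method": "servo_tool", "body": {"motion": [[[0,0,0,0,0,-0.14],[0,0,0,0,0,-0.14],[0,0,0,0,0,-0.14],[0,0,0,0,0,-0.14],[0,0,0,0,0,-0.14]]]}}

```text
time: 4.9
ee_pos: [0.4722, -0.1155, 0.2507]
tcp_rot: [179.8, -0.5, 93.5]
wrist_force: [-0.2, 1.0, 0.8]
opening: -0.0002
```

Call:
{"method": "servo_tool", "body": {"motion": [[[0,0,0,0,0,-0.14],[0,0,0,0,0,-0.14],[0,0,0,0,0,-0.14],[0,0,0,0,0,-0.14],[0,0,0,0,0,-0.14]]]}}

```text
time: 5.4
ee_pos: [0.4722, -0.1155, 0.2507]
tcp_rot: [179.6, -0.3, 133.6]
wrist_force: [-0.5, 0.5, -0.5]
opening: -0.0002
```

Call:
{"method": "servo_tool", "body": {"motion": [[[0,0,0,0,0,-0.14],[0,0,0,0,0,-0.14]]]}}

```text
time: 5.6
ee_pos: [0.4722, -0.1155, 0.2507]
tcp_rot: [179.5, -0.1, 149.6]
wrist_force: [0.1, 0.1, -0.4]
opening: -0.0001
```

Run:
```python
from go import *
c=np.cos(-.3965);s=np.sin(-.3965)
delta([.5553-.07*c,-.0388-.07*s,.25],[180,0,157.3])
o=cur()[2];print(o['q'].round(1),o['ee_pos'],o['tcp_rot'])
```

```text
5.6 shift tool mm [36.5 98.8  1.6] rotvec [ 0.009 -0.001 -0.134]
[-14.   -3.8   1.3  95.    0.5  16.4] [ 0.47220904 -0.11549877  0.25071863] [ 1.79510258e+02 -1.17837528e-01  1.49623255e+02]
```

Call:
{"method": "servo_tool", "body": {"motion": [[[0,0,0,0.009,0,-0.134],[8,34,0,0,0,0],[8,34,0,0,0,0],[7,35,0,0,0,0],[0,0,0,0,0,0]]]}}

```text
time: 6.1
ee_pos: [0.4918, -0.0087, 0.2506]
tcp_rot: [180.0, -0.1, 157.2]
wrist_force: [0.4, -0.4, -0.2]
opening: -0.0002
```

```bash
cat > fitang.py <<'E'
from go import *
P=np.array([.5553,-.0388]);Y=-.3965
def loc(l,z):
    c,s=np.cos(Y),np.sin(Y); return np.array([P[0]+c*l[0]-s*l[1],P[1]+s*l[0]+c*l[1],z])
def tcp_local():
    p,r,o=cur(); c,s=np.cos(Y),np.sin(Y); d=p[:2]-P
    print('t',round(o['time'],2),'case-local tcp mm',((c*d[0]+s*d[1])*1000).round(1),((-s*d[0]+c*d[1])*1000).round(1),'tip z',(p[2]*1000-19).round(1),o['tcp_rot'].round(2),o['wrist_force'].round(1))
def ovl(c,name,angs):
    im=c['color'][:,:,::-1].copy()
    T=lambda X:tuple(int(v) for v in np.round(proj(c,X)))
    for yo,a in zip((-.08,0,.08),angs):
        cv2.line(im,*[T(loc((.052*np.sin(a),yo+d),.062+.052*np.cos(a))) for d in(-.013,.013)],(255,0,255),1)
        cv2.line(im,*[T(loc((0,yo+d),.084)) for d in(-.03,.03)],(0,255,0),1)
    cv2.imwrite(f'pics/{name}.png',im)
E
python3 - <<'E'
from fitang import *
tcp_local(); c=shot('wrist','wrist2'); ovl(c,'w2ov',(.4,-.8,.6))
import pickle;ovl(pickle.load(open('w1.pkl','rb')),'w1ov2',(.4,-.8,.6))
E
```

```text
t 6.1 case-local tcp mm -70.2 3.2 tip z 231.6 [ 1.7997e+02 -1.1000e-01  1.5716e+02] [ 0.4 -0.4 -0.2]
```

View pics/w2ov.png

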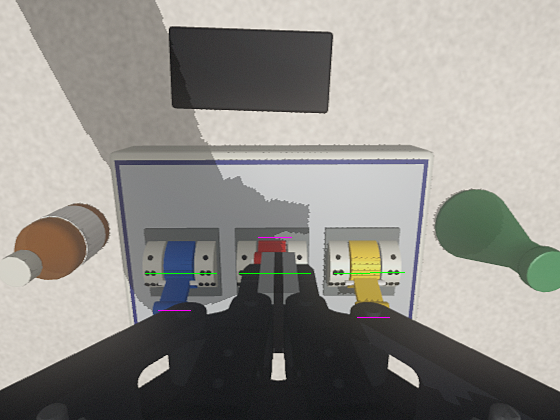

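View pics/w1ov2.png

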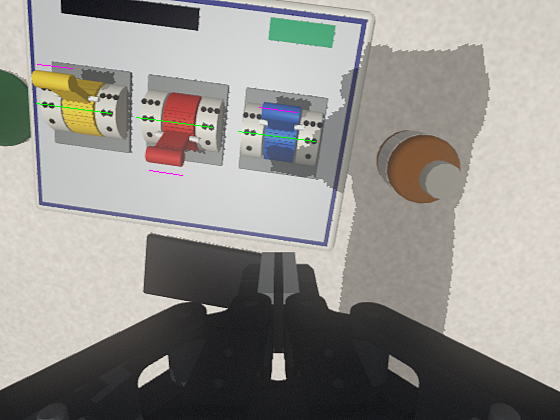

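Call:
{"method": "servo_tool", "body": {"motion": [[[0,-3,34,0,0,0],[0,0,34,0,0,0],[0,0,34,0,0,0],[0,0,32,0,0,0],[0,0,0,0,0,0]]]}}

```text
time: 6.65
ee_pos: [0.4875, -0.0158, 0.1127]
tcp_rot: [-179.8, -0.4, 156.9]
wrist_force: [-0.6, 0.8, -0.2]
opening: -0.0
```

Call:
{"method": "servo_tool", "body": {"motion": [[[-12,0,0,0,0,0],[-10,0,0,0,0,0],[-6,0,0,0,0,0],[-6,0,0,0,0,0],[-6,0,0,0,0,0]]]}}

```text
time: 7.15
ee_pos: [0.5272, -0.0317, 0.1172]
tcp_rot: [180.0, -0.1, 156.8]
wrist_force: [-2.9, 1.7, 2.0]
opening: 0.0001
```

Run:
```python
from fitang import *
tcp_local()
```

```text
t 7.15 case-local tcp mm -28.6 -4.3 tip z 98.2 [ 1.8000e+02 -9.0000e-02  1.5681e+02] [-2.9  1.7  2. ]
```

Call:
{"method": "servo_tool", "body": {"motion": [[[-5,1,0,0,0,0],[-5,1,0,0,0,0],[-5,0,0,0,0,0],[-5,0,0,0,0,0],[-5,0,0,0,0,0]]]}}

```text
time: 7.65
ee_pos: [0.5506, -0.0395, 0.1163]
tcp_rot: [-180.0, -0.1, 156.8]
wrist_force: [-1.9, 1.5, -0.9]
opening: -0.0003
```

Call:
{"method": "servo_tool", "body": {"motion": [[[-5,0,0,0,0,0],[-4,0,0,0,0,0],[-3,0,0,0,0,0],[-2,0,0,0,0,0],[0,0,0,0,0,0]]]}}

```text
time: 8.15
ee_pos: [0.5636, -0.0452, 0.1166]
tcp_rot: [-180.0, -0.1, 156.8]
wrist_force: [-0.3, 0.6, 0.1]
opening: 0.0004
```

Run:
```python
from fitang import *
tcp_local();shot('side','side2')
c=bot.camera('scene');ovl(c,'s2',(.4,.6,.45))
im=cv2.imread('pics/s2.png')[140:280,150:310];cv2.imwrite('pics/s2c.png',cv2.resize(im,None,fx=4,fy=4))
```

```text
t 8.15 case-local tcp mm 10.1 -2.7 tip z 97.6 [-1.7999e+02 -7.0000e-02  1.5680e+02] [-0.3  0.6  0.1]
```

View pics/s2c.png

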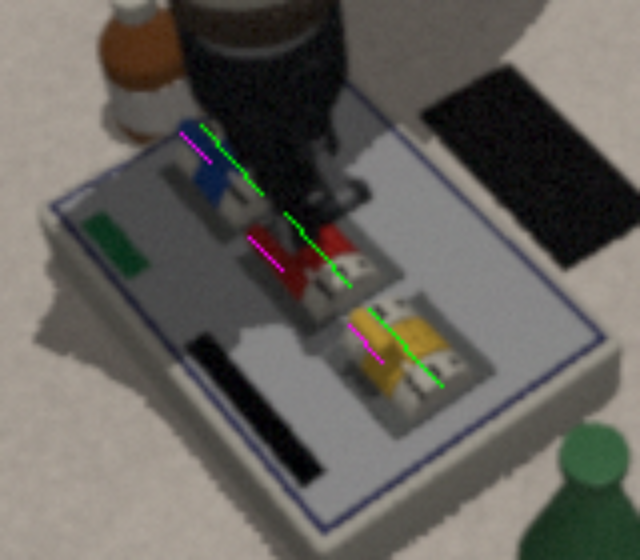

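Call:
{"method": "servo_tool", "body": {"motion": [[[12,0,0,0,0,0],[10,0,-10,0,0,0],[0,0,-30,0,0,0],[0,0,-30,0,0,0],[0,0,-20,0,0,0]]]}}

```text
time: 8.75
ee_pos: [0.5427, -0.036, 0.2099]
tcp_rot: [180.0, 0.1, 156.8]
wrist_force: [0.2, 0.0, -0.4]
opening: 0.0
```

Call:
{"method": "servo_tool", "body": {"motion": [[[-20,-20,0,0,0,0],[-20,-20,0,0,0,0],[-20,-20,0,0,0,0],[-16,-17,0,0,0,0],[0,0,0,0,0,0]]]}}

```text
time: 9.25
ee_pos: [0.5826, -0.1388, 0.207]
tcp_rot: [-180.0, -0.1, 156.7]
wrist_force: [-2.0, 0.6, 0.2]
opening: 0.0004
```

Run:
```python
from fitang import *
tcp_local()
c=bot.camera('side');ovl(c,'d3',(.4,.55,.45))
im=cv2.imread('pics/d3.png')[190:330,210:370];cv2.imwrite('pics/d3c.png',cv2.resize(im,None,fx=4,fy=4))
c=bot.camera('wrist');ovl(c,'w3',(.4,.55,.45))
```

```text
t 9.25 case-local tcp mm 63.8 -81.7 tip z 188.0 [-1.7997e+02 -6.0000e-02  1.5669e+02] [-2.   0.6  0.2]
```

View pics/d3c.png

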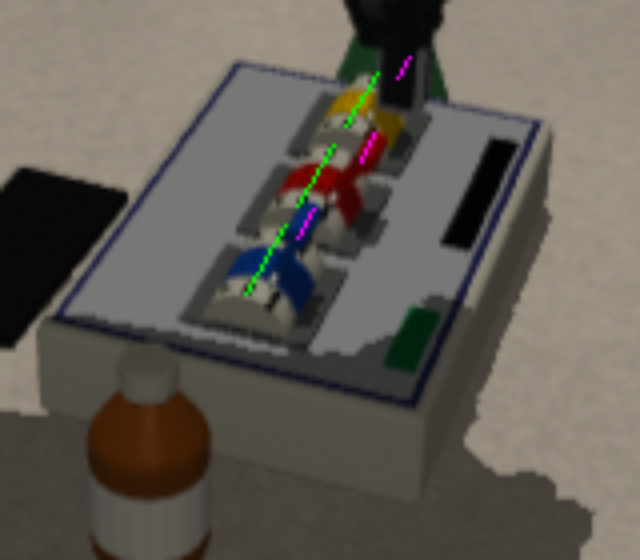

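View pics/w3.png

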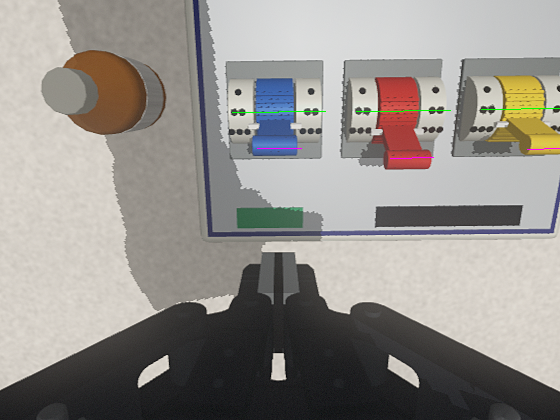

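Call:
{"method": "servo_tool", "body": {"motion": [[[0,1,30,0,0,0],[0,1,30,0,0,0],[0,0,30,0,0,0],[6,0,0,0,0,0],[8,0,0,0,0,0]]]}}

```text
time: 9.85
ee_pos: [0.5697, -0.1287, 0.1173]
tcp_rot: [-180.0, -0.1, 156.9]
wrist_force: [-0.1, 0.5, 0.8]
opening: 0.0002
```

Call:
{"method": "servo_tool", "body": {"motion": [[[8,0,0,0,0,0],[6,0,0,0,0,0],[6,0,0,0,0,0],[6,0,0,0,0,0],[6,0,0,0,0,0]]]}}

```text
time: 10.35
ee_pos: [0.541, -0.1171, 0.1171]
tcp_rot: [-180.0, -0.0, 156.8]
wrist_force: [1.9, -1.1, 0.4]
opening: 0.0002
```

Run:
```python
from fitang import *
tcp_local()
```

```text
t 10.35 case-local tcp mm 17.0 -77.7 tip z 98.1 [-1.8000e+02 -3.0000e-02  1.5681e+02] [ 1.9 -1.1  0.4]
```

Call:
{"method": "servo_tool", "body": {"motion": [[[5,0,0,0,0,0],[5,0,0,0,0,0],[5,0,0,0,0,0],[5,0,0,0,0,0],[4,0,0,0,0,0]]]}}

```text
time: 10.85
ee_pos: [0.5186, -0.1075, 0.1165]
tcp_rot: [-180.0, -0.1, 156.8]
wrist_force: [1.6, -0.8, -0.7]
opening: 0.0001
```

Call:
{"method": "servo_tool", "body": {"motion": [[[3,0,0,0,0,0],[2,0,0,0,0,0],[0,0,0,0,0,0]]]}}

```text
time: 11.15
ee_pos: [0.5142, -0.1056, 0.1166]
tcp_rot: [-180.0, -0.1, 156.8]
wrist_force: [0.3, -0.2, 0.6]
opening: -0.0004
```

Run:
```python
from fitang import *
tcp_local()
```

```text
t 11.15 case-local tcp mm -12.2 -77.5 tip z 97.6 [-1.7999e+02 -1.2000e-01  1.5682e+02] [ 0.3 -0.2  0.6]
```

Call:
{"method": "servo_tool", "body": {"motion": [[[-12,0,0,0,0,0],[-12,0,-10,0,0,0],[-5,0,-30,0,0,0],[-15,0,-35,0,0,0],[-20,0,-30,0,0,0]]]}}

```text
time: 11.65
ee_pos: [0.5742, -0.1313, 0.2231]
tcp_rot: [-180.0, -0.1, 156.8]
wrist_force: [1.1, 0.9, 0.5]
opening: 0.0
```

Call:
{"method": "servo_tool", "body": {"motion": [[[-15,0,-20,0,0,0],[0,0,0,0,0,0]]]}}

```text
time: 11.85
ee_pos: [0.5897, -0.1379, 0.2435]
tcp_rot: [180.0, 0.1, 156.8]
wrist_force: [1.0, -0.4, -0.2]
opening: -0.0001
```

Run:
```python
from fitang import *
tcp_local()
c=bot.camera('side');ovl(c,'d4',(-.58,.57,.45))
im=cv2.imread('pics/d4.png')[190:330,210:370];cv2.imwrite('pics/d4c.png',cv2.resize(im,None,fx=4,fy=4))
c=shot('wrist','w4r');ovl(c,'w4',(-.58,.57,.45))
```

```text
t 11.85 case-local tcp mm 70.0 -78.1 tip z 224.5 [1.7998e+02 1.0000e-01 1.5679e+02] [ 1.  -0.4 -0.2]
```

View pics/d4c.png

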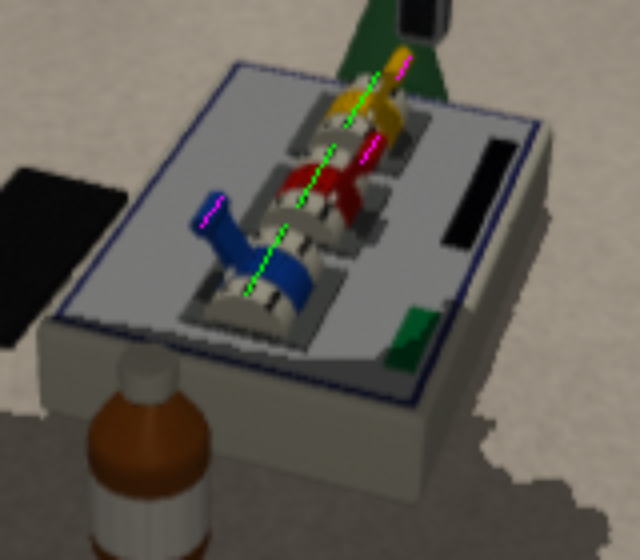

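View pics/w4.png

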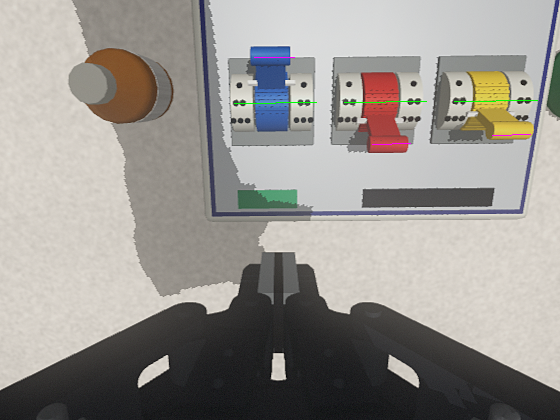

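```bash
python3 -c "
from h import *
print(bot.job_done())"
```

```text
the job is handed in; nothing more can be done
None
```

I rolled the red wheel from about -0.5 rad to three dots and the blue wheel from about +0.4 rad to one dot, pushing each with the closed fingertips. Then I lifted clear and handed the job in; my last reading before that was at 11.85 s of the 38 s.

- **Red and blue:** in the last side and wrist pictures, red stands at about +0.57 rad and blue at about -0.6 rad. Both white pointers are on their rows of dots.
- **Yellow and the rest:** yellow is still at about +0.45 rad. The arm never went near the flask, bottle or phone, but I did not measure their positions again at the end.
- **Forces:** wrist force readings stayed around 3 N or less, and the arm touches nothing.
- **What went wrong:** an early turn ran the last joint into its limit, about 180°, and pulled the tool sideways in free air. I corrected it by using the half-turned grasp. My first fit of the case was also several pixels off because the visible top face is slightly smaller than the given size. I refitted it and it matched the wrist picture.

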